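# Seat the roof sweet with the sprung press and hold it

## Task

Take the sprung press out of the tool stand, set its foot on the middle of the round sweet that sticks up from the gingerbread house's roof, with the press square to that roof slope, and push gently until you feel the sweet come to rest fully home on the roof. Finish holding it there: the program ends with the press still gripped, square to the slope and centred on the sweet, pressing lightly so that its sprung foot is about half way in. Touch the house with nothing but the press, and leave everything else on the table where it is.

Things in the scene. Friction and masses are not known exactly. Their poses are not given: they have to be found in the camera images.
- house: Gingerbread house, fixed, on a 190 x 210 x 8 mm cake board (origin: centre of the board's underside, z up), left or right on the table. Ridge along its x, about 102 mm high; slopes fall 25 degrees to its -y and +y, each 150 mm along x, 93 mm ridge to eave. Only the -y slope has the round sweet, at its middle; 15 mm square sweets, 5 mm high, sit 50 mm to either side along the ridge direction.
- sweet_top (a point): Centre of the top face of the round white sweet: a flat disc 28 mm across and 6 mm thick on a stem in a hole in the house's -y roof slope. This point's z axis points straight out of the roof (25 degrees from vertical, towards the house's -y), its x axis runs along the ridge. The point moves with the sweet.
- sweet (a joint): How far the round sweet has been pushed in (m): 0 is 12 mm proud of the roof (underside of the disc to roof surface), 0.012 is fully home, disc on the roof, a rigid stop. It starts between 0 and 0.006. It slides stiffly: about 3 N moves it, and it stays where it is left.
- press: Sprung press, loose, 100 to 180 g, upright in the stand, only flange and handle showing. Origin on the axis under the flange, z up. z = 6 to 62 mm: wooden handle 22 mm square, sides along its x and y; 0 to 6 mm: steel flange 32 mm across, resting on the stand; below, a 20 mm spigot 22 mm long, then the sprung foot, a flat disc 18 mm across, face at z = -46 mm when free. Lift over 46 mm to clear.
- press_foot (a point): Centre of the flat underside of the press's sprung foot; moves with the foot. On the press axis.
- plunger (a joint): How far the sprung foot is pushed into the press (m): 0 free, 0.014 fully in, against a rigid stop. The spring takes about 2 N to start and 0.4 N more for each mm: about 5 N half way, 7.6 N fully in. Half way means 0.0035 to 0.012.
- stand: Tool stand, fixed: wooden block 85 (x) x 150 (y) x 75 mm high, origin at the centre of its underside, with two 23 mm round holes 68 mm deep, 40 mm either side of the centre along its y. The press stands in the -y hole, the palette tool in the +y hole.
- palette_tool: Bystander: tool with a thin round handle, 12 mm thick, with a ball end, standing 47 mm out of the other hole of the stand. Origin at the underside of its flange.
- jar: Bystander: amber jar, 72 mm across and 100 mm high, origin under its centre.
- paper_cup: Bystander: paper cup 80 mm across, 90 mm high, standing in the low metal tray at the back; origin under its centre.
- star_biscuit: Bystander: six-pointed star biscuit 60 mm across, 8 mm thick, lying on the table; origin under its centre.
- biscuit: Bystander: small biscuit 24 x 50 x 8 mm on the house's cake board, in front of the -x gable; origin under its centre.
- pen: Bystander: felt pen 135 mm long, 12 mm thick, lying along its x; origin under its middle.
- icing_bottle: Bystander: clear bottle 44 mm across, 120 mm high; origin under its centre.
- spoon: Bystander: white plastic spoon lying along its x; origin under its middle.
There are look-alikes about, which are no part of the job. Several things look just like the stand: the one meant starts farthest from the robot's base. Leave any green look-alike of the press alone.

How it is judged (in metres and radians):
On the way, in this order (a step that is already met when the one before it is completed fails the run):
1. the press is lifted clear of the stand in the gripper (z of press_foot in the frame of stand above 0.076 m and contact force between press and the fingers above 1.5 N and value of joint sweet below 0.009 m), for 0.2 s.
2. the round sweet is pushed home by the press foot (value of joint sweet above 0.0105 m and distance between press_foot and sweet_top below 0.007 m and contact force between press and house above 1.5 N), for 0.2 s.
At the end, for the whole second after the job is handed in: For the whole last second the fingers hold the press still, its foot on the round sweet (centres within 7 mm), its axis within 7 degrees of square to the slope, the sweet home within 1.5 mm, the sprung foot 3.5 to 12 mm in, contact force 1.5 to 9 N (all of step 2 and angle between the z axis of press and the z axis of sweet_top, either way round below 0.13 rad and contact force between press and the fingers above 1.5 N and value of joint plunger between 0.0035 and 0.012 m and contact force between press and house below 9 N and height (world z) of press above 0.08 m and contact force between press and stand below 0.2 N and linear speed of press below 0.02 m/s); the arm keeps its last pose, push and grip.
It fails at once if the press is pushed hard against the house (over 18 N) (contact force between press and house above 18 N).
It fails at once if the robot touches the house or the sweet with anything but the press (contact force between any of the fingers, the arm and house above 0.5 N).
It fails at once if something else on the table is disturbed (moved over 15 mm) (distance of any of palette_tool, jar, paper_cup, star_biscuit, biscuit, pen, icing_bottle, spoon from where it was at the start of the episode above 0.015 m).
It also fails if it takes over 38 s, if anything falls off the work surface, if the arm or the gripper's body presses on something with over 40 N, if the wrist force passes 120 N, or if a joint passes its speed limit or range.

## Robot

A 6-joint arm with a two-finger parallel gripper is mounted at the origin on the work surface. World frame = base frame: x ahead of the robot, y to its left, z up, the work surface at z = 0. Lengths are in m, angles in degrees, forces in N, time in s.
With the tool pointing down it reaches from about 0.4 to 0.825 m from the base axis. Payload 7 kg.
Tool frame: the origin (TCP) lies at the very end of the fingers, on their centre line; the grasp point (between the pads) lies 19 mm behind it; z points along the fingers, y is the line along which they close (so a half turn about z gives the same grasp; the last joint's range is limited). The gripper opens to 88 mm and grips with 3 to 60 N. Pads are 19 mm wide; open, the fingers measure 130 mm over their backs; the gripper's body (78 mm by 193 mm) begins 47 mm behind the grasp point.
Start: joints at [86.981, 20.546, 0.682, 0, -70.136, -16.507], TCP at [0.226, 0.636, 0.227] pointing down, gripper open.
Joint ranges: [-176.03, 176.03], [-82.01, 121.73], [-58.28, 71.71], [-173.87, 95.51], [-174.79, -0.11], [-173.66, 173.66]. Speed limits (degrees/s): [136.94, 136.94, 172.46, 180, 180, 180].

## Interface

Orientations are given as [roll, pitch, yaw] about the fixed x, y, z axes, in that order (R = Rz(yaw) Ry(pitch) Rx(roll)).
In Python, from plant import ctrl gives the robot as it stands.
- The arm moves only by the tool carry_out, never from a script. Its argument "deltas" is a list that holds one entry, the list of rows, each a list of 5 numbers: the shift along the tool's x, y, z scaled (see below), then the turn about the tool's z scaled (see below), then the opening, from -1 (shut) to 1 (fully open). A call has 1 to 5 rows; each row is the pose to reach, as a shift and turn from the pose commanded when the call began, along the tool's axes at that moment, turning the shorter way round; what a row does not reach only later rows make up. The controller multiplies each number of a shift by 20 cm and each number of a turn by 2 pi rad. A row lasts 1/10 s, in which the tool goes at most 50 mm and 8.59 degrees, less where a joint would pass 70% of its speed; a pose out of reach is approached as far as the arm can. A call with a number of a shift or a turn outside -1 to 1 is refused whole. A call with a gripper value outside its range is refused whole. The fingers move at their own pace and stop on an object; the grip force is fixed at half the most. Time passes only in rows, so rows that repeat a pose let the fingers close. It gives the time, the measured TCP pose, the force, the opening and the grip force at its end, in the units of the state.
- ctrl.get_obs(): the state, without advancing time (a new reading comes with each control period).
- ctrl.snapshot(name): name is "side" or "top" or "wrist"; returns a dict with "color" (480x640x3 uint8, red, green, blue), "camera_matrix" (3x3 intrinsics, pixels), "R" (3x3) and "t" (3): a world point X has camera coordinates R X + t. Camera axes: x right, y down, z forward; pixel columns grow to the right and rows downward; lengths in m; the calibration is good to about 2 mm. The wrist camera is an equidistant fisheye: a pixel r from the principal point sees the ray r / f radians off the axis. A picture is of the moment at which its call begins. There is no depth.
- ctrl.close_job(): hands the job in; it is judged then, once.
Trained networks look in a picture, given as the dict that the camera call returned (one of the last four; its "shot" number tells which), for a name from the list of things; names that differ only in an ending like _2 or _b are one class to them, and where a whole thing is asked for, a point or a joint stands for the part that bears it (a point fixed in the world has none). Each returns a list of dicts, best first, with "p" (0 to 1); they miss things now and then, are a little off and sometimes report something else, mostly with a low value. They report only what shows in the picture. A call takes as long as a camera call. They do not tell look-alikes from the thing itself.
- ctrl.search_frame(picture, name): "centre" ([column, row] in pixels, amid what is visible of it).
- ctrl.silhouettes(picture, name): "mask" (480x640 bool, what is visible of it) and "centre" ([column, row] in pixels, amid what is visible of it).
- ctrl.spot_point(picture, name): "centre" ([column, row] in pixels: a listed point, or the origin of a listed thing).
The state is a dict: "clock": time; "joint_pos": joint angles; "qvel": joint speeds; "tau": joint torques, N m; "tool_pos": TCP position; "orientation": TCP orientation; "force": force on the tool from outside, world axes, zero at the start; "moment": the same for the moment, N m; "opening": finger opening in m; "gripper_force": force on a finger pad.
Only numpy, scipy, OpenCV 4.12 (cv2) and the standard library are available. Lean on these libraries where they do the work, as an engineer would, in place of code of your own. Each camera call takes 0.05 s, during which the arm holds its last target. There are 200 camera calls.

## Working session

There is one attempt and no reset: what is moved stays moved. The work goes in short steps, Python scripts to look and compute and a tool call to move; the robot and the scene stay as the last step left them, time stands still between calls to the robot, and variables do not carry over. Pictures are saved under pics/ and viewed, at most 10 in all, crops included, and the job is handed in when it is done.

Besides the shell and the picture viewer there is one more tool, called as a command line: name --argument value ..., lists and objects as JSON in quotes. carry_out: Moves the arm, as the interface text tells. Its arguments: {"type":"object","properties":{"deltas":{"type":"array"}},"required":["deltas"]}

```bash
ls; mkdir -p pics; python3 - <<'E'
from plant import ctrl
import cv2,numpy as np
o=ctrl.get_obs();print(o)
ims=[]
for n in("side","top"):
    s=ctrl.snapshot(n); cv2.imwrite(f"pics/{n}0.png",s["color"][:,:,::-1]); print(n,s["camera_matrix"].tolist(),s["R"].tolist(),s["t"].tolist(),s["shot"])
    for k in("stand","press","sweet_top","house","palette_tool"):
        f=ctrl.spot_point
        print(k,[(np.round(d["centre"]).tolist(),round(d["p"],2)) for d in f(s,k)])
print(ctrl.get_obs()["clock"])
E
```

```text
pics
{'clock': 0.0, 'joint_pos': array([ 8.69811916e+01,  2.05897984e+01,  6.35650107e-01, -2.11880373e-02,
       -7.01353752e+01, -1.65077378e+01]), 'qvel': array([ 0.00708448,  0.02795855,  0.0023087 , -0.12068284,  0.04873595,
       -0.0271269 ]), 'tau': array([ 1.12979040e-03, -5.82721853e+01,  2.93051022e+01,  6.99689895e+00,
        6.87344917e-03, -1.71944484e-04]), 'tool_pos': array([0.2254613 , 0.6357296 , 0.22565205]), 'orientation': array([ 1.79908506e+02, -6.34285029e-03, -1.95337564e+01]), 'force': array([ 0.39326349, -0.08235   ,  0.08822674]), 'moment': array([-0.0180389 ,  0.02094432,  0.02920905]), 'gripper_force': 0.0, 'opening': 0.08805402427612062}
side [[497.3805686105684, 0.0, 325.6862915835531], [0.0, 497.3805686105684, 242.06806004280693], [0.0, 0.0, 1.0]] [[0.9382744488955883, -0.34581343184833435, 0.007357234735776702], [-0.2392598458052566, -0.6642361491764165, -0.7081984639298018], [0.24979148251076275, 0.6627242326040019, -0.705975075186449]] [-0.4759576069880608, 0.18801069637892254, 1.0193641165364853] 1
stand [([360.0, 326.0], 0.93), ([257.0, 370.0], 0.89)]
press [([375.0, 322.0], 0.86)]
sweet_top [([300.0, 172.0], 0.55)]
house [([313.0, 216.0], 0.72)]
palette_tool [([348.0, 294.0], 0.54)]
top [[618.3499097640245, 0.0, 324.0527658981028], [0.0, 618.3499097640245, 250.79991805202675], [0.0, 0.0, 1.0]] [[-0.01898200437805629, -0.9997048884678851, -0.015159798257399703], [-0.994078611135772, 0.020493404973943533, -0.1067133320393874], [0.10699251558948435, 0.013044398260845773, -0.9941742529767336]] [0.03539185880412842, 0.5231723797239707, 1.7839067930488917] 2
stand [([394.0, 256.0], 0.77), ([398.0, 323.0], 0.58)]
press [([410.0, 244.0], 0.67), ([436.0, 255.0], 0.58)]
sweet_top [([247.0, 252.0], 0.57)]
house [([264.0, 250.0], 0.93), ([490.0, 243.0], 0.75)]
palette_tool [([379.0, 254.0], 0.56)]
0.6
```

View pics/side0.png

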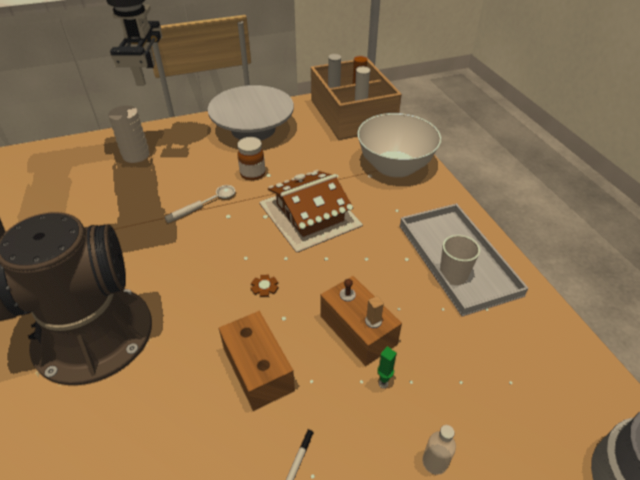

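View pics/top0.png

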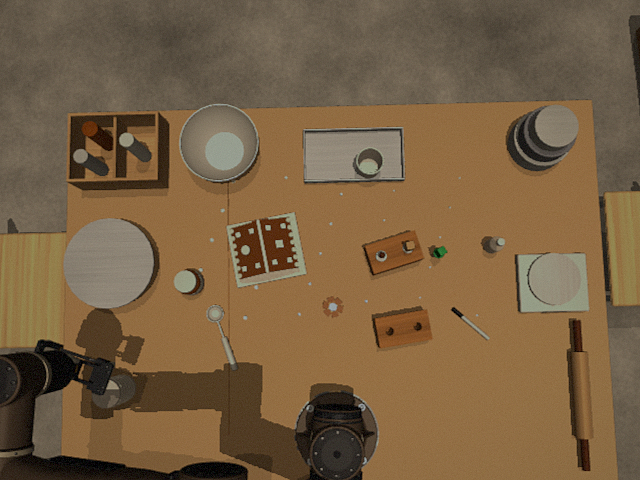

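Side view: the farther stand is at (360,320), holding the wooden-handled press (375,312) and the palette tool (348,290). The empty look-alike stand is at (257,360). The green look-alike press stands on the table at (387,365). In the top view these are at (394,254), (410,244), (382,256), (402,328) and (438,252). The house is at (313,205) in the side view and (265,250) in the top view. I choose the wooden press in the far stand and check it in a close crop.

```bash
python3 - <<'E'
import cv2,numpy as np
a=cv2.imread("pics/side0.png");b=cv2.imread("pics/top0.png")
c=lambda i,x,y,w=100,h=75:cv2.resize(i[y:y+h,x:x+w],(400,300),interpolation=cv2.INTER_CUBIC)
cv2.imwrite("pics/crop0.png",np.vstack([np.hstack([c(a,265,165),c(a,315,270,120,90)]),np.hstack([c(b,217,212),c(b,360,215)])]))
E
```

```text
(no output)
```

View pics/crop0.png

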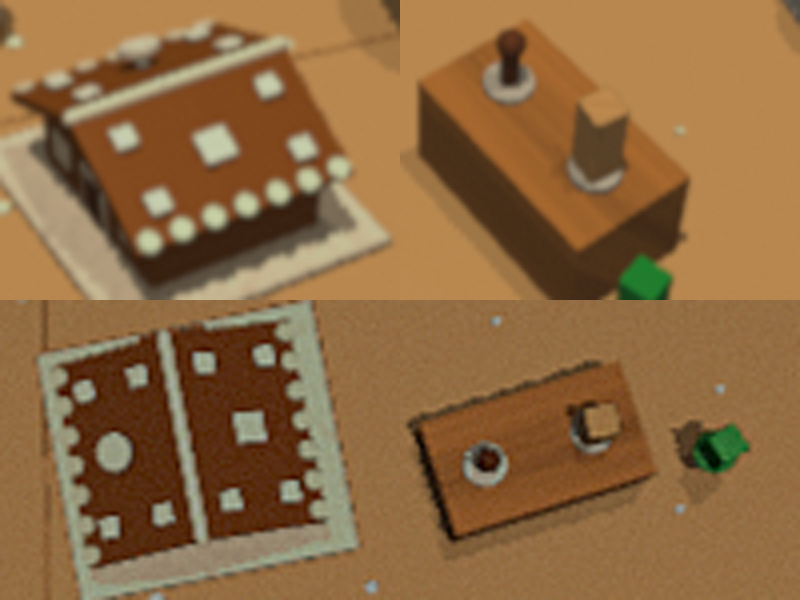

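The crop shows the wooden press in the far stand at top px (410,246), and the round sweet on the slope facing world +y at top px (245,250), side px (300,177). The green one stands apart. Now the positions.

```bash
cat > h.py <<'E'
import numpy as np,cv2
from plant import ctrl
def ray(s,uv,fish=False):
    K=s["camera_matrix"];d=np.array([(uv[0]-K[0,2])/K[0,0],(uv[1]-K[1,2])/K[1,1],1.])
    if fish:
        q=d[:2];r=np.hypot(*q);d=np.r_[q/max(r,1e-9)*np.sin(r),np.cos(r)]
    R=np.array(s["R"]);return -R.T@np.array(s["t"]),R.T@d
def onz(s,uv,z,fish=False):
    c,d=ray(s,uv,fish);return c+d*(z-c[2])/d[2]
def tri(rays):
    A=np.zeros((3,3));b=np.zeros(3)
    for c,d in rays:
        d=d/np.linalg.norm(d);P=np.eye(3)-np.outer(d,d);A+=P;b+=P@c
    return np.linalg.solve(A,b)
E
python3 - <<'E'
from h import *
np.set_printoptions(precision=4,suppress=True)
a=ctrl.snapshot("side");b=ctrl.snapshot("top")
B=np.array([onz(b,(217+x/4,212+(y-300)/4),.008) for x,y in((38,355),(310,303),(355,548),(90,600))])
S=np.array([onz(b,(360+(x-400)/4,215+(y-300)/4),.075) for x,y in((412,425),(620,362),(655,470),(452,538))])
for n,P in(("board",B),("stand",S)):
    print(n,P.mean(0),"edge lens",[np.linalg.norm(P[i]-P[i-1]).round(3) for i in range(4)])
    e=P[1]+P[2]-P[0]-P[3];f=P[3]+P[2]-P[0]-P[1]
    print("dir rightedge",np.degrees(np.arctan2(e[1],e[0])),"dir down",np.degrees(np.arctan2(f[1],f[0])))
print("press top",onz(b,(410,245.3),.137),tri([ray(b,(410,245.3)),ray(a,(315+205*.3,270+108*.3))]))
print("flange ref",onz(b,(408,249),.081))
print("sweet",onz(b,(245.4,250),.098),tri([ray(b,(245.4,250)),ray(a,(300,176.5))]))
print("green top",tri([ray(b,(439,251)),ray(a,(388,352))]))
print("palette ball",tri([ray(b,(382,254.5)),ray(a,(315+111*.3,270+42*.3))]))
E
```

```text
board [0.5327 0.1959 0.008 ] edge lens [np.float64(0.187), np.float64(0.207), np.float64(0.186), np.float64(0.199)]
dir rightedge -80.1518996303625 dir down -169.39434961742361
stand [ 0.5108 -0.1739  0.075 ] edge lens [np.float64(0.085), np.float64(0.155), np.float64(0.081), np.float64(0.152)]
dir rightedge -73.44177698760487 dir down -163.08834400760887
press top [ 0.5224 -0.2131  0.137 ] [ 0.5248 -0.2143  0.1322]
flange ref [ 0.5183 -0.2141  0.081 ]
sweet [0.5231 0.2461 0.098 ] [0.5263 0.2469 0.0887]
green top [ 0.5111 -0.2994  0.0991]
palette ball [ 0.5019 -0.1377  0.1128]
```

carry_out --deltas '[[[0.78, 0.975, 0, 0, 1], [0.78, 0.975, 0, 0, 1], [0.78, 0.975, 0, 0, 1], [0.78, 0.975, 0, 0, 1], [0.78, 0.975, 0, 0, 1]]]'

```text
clock: 1.2
tool_pos: [0.3078, 0.3983, 0.2267]
orientation: [-180.0, -0.0, -19.5]
force: [1.2, 0.0, 0.2]
opening: 0.0875
gripper_force: 0.0
```

carry_out --deltas '[[[0.78, 0.975, 0, 0, 1], [0.78, 0.975, 0, 0, 1], [0.78, 0.975, 0, 0, 1], [0.78, 0.975, 0, 0, 1], [0.78, 0.975, 0, 0, 1]]]'

```text
clock: 1.7
tool_pos: [0.3895, 0.1625, 0.2271]
orientation: [-179.9, -0.0, -19.5]
force: [1.5, 0.6, 0.4]
opening: 0.0878
gripper_force: 0.0
```

carry_out --deltas '[[[0.78, 0.975, 0, 0, 1], [0.78, 0.975, 0, 0, 1], [0.78, 0.975, 0, 0, 1], [0.78, 0.975, 0, 0, 1], [0.78, 0.975, 0, 0, 1]]]'

```text
clock: 2.2
tool_pos: [0.4716, -0.0738, 0.2272]
orientation: [-180.0, -0.1, -19.5]
force: [2.1, 1.2, 0.4]
opening: 0.0874
gripper_force: 0.0
```

carry_out --deltas '[[[0.468, 0.571, 0, 0.119, 1], [0.468, 0.571, 0, 0.119, 1], [0.468, 0.571, 0, 0.119, 1], [0.468, 0.571, 0, 0.119, 1], [0.468, 0.571, 0, 0.119, 1]]]'

```text
clock: 2.7
tool_pos: [0.5211, -0.2124, 0.2259]
orientation: [179.9, 0.0, -62.9]
force: [-0.0, 0.7, 1.2]
opening: 0.0874
gripper_force: 0.0
```

carry_out --deltas '[[[0, 0, 0, 0.031, 1], [0, 0, 0, 0.031, 1], [0, 0, 0, 0.031, 1]]]'

```text
clock: 3.0
tool_pos: [0.5212, -0.2107, 0.2267]
orientation: [-180.0, -0.0, -73.6]
force: [0.0, -0.4, -0.2]
opening: 0.0876
gripper_force: 0.0
```

```bash
python3 - <<'E'
from h import *
np.set_printoptions(precision=4,suppress=True)
o=ctrl.get_obs();print(o["clock"],o["joint_pos"],o["tool_pos"],o["orientation"])
s=ctrl.snapshot("wrist");np.save("pics/w1.npy",s,allow_pickle=True)
cv2.imwrite("pics/w1.png",s["color"][:,:,::-1])
print(s["camera_matrix"],s["R"],s["t"])
for d in ctrl.spot_point(s,"press"): print(d["centre"],d["p"],onz(s,d["centre"],.075,True))
for d in ctrl.silhouettes(s,"press"):
    print(d["p"],d["centre"],d["mask"].sum())
E
```

```text
3.0 [ -2.0578   9.9548 -13.7864   0.0003 -66.248   18.4909] [ 0.5212 -0.2107  0.2267] [-179.9898   -0.0037  -73.5667]
[[371.6483   0.     322.0088]
 [  0.     371.6483 240.4386]
 [  0.       0.       1.    ]] [[-0.9592 -0.2828 -0.0006]
 [-0.2724  0.9233  0.2709]
 [-0.0761  0.26   -0.9626]] [0.4412 0.3038 0.4848]
[316.5, 216.6] 0.82 [ 0.5288 -0.217   0.075 ]
[365.0, 119.5] 0.82 [ 0.5137 -0.3073  0.075 ]
0.68 [367.0, 119.3] 1191
0.62 [315.4, 224.4] 1707
```

View pics/w1.png

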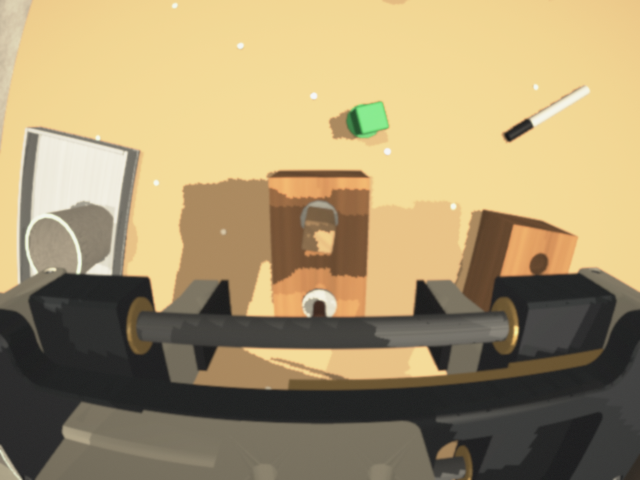

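The wrist view shows the stand aligned with the image, the press flange at (319,213), its handle top near (320,238), and the green look-alike at (369,119). I'll zoom in on the handle to get its yaw.

```bash
python3 - <<'E'
import cv2
a=cv2.imread("pics/w1.png")
cv2.imwrite("pics/w1c.png",cv2.resize(a[190:280,265:375],(733,600),interpolation=cv2.INTER_CUBIC))
E
```

```text
(no output)
```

View pics/w1c.png

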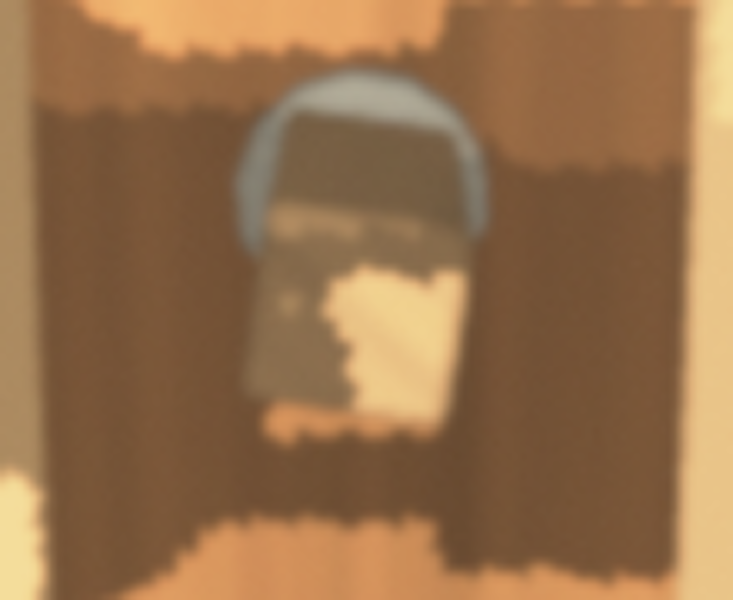

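The handle's top face has crop corners (272,207), (472,228), (445,425) and (248,395), so it is turned slightly relative to the stand.

```bash
python3 - <<'E'
from h import *
np.set_printoptions(precision=4,suppress=True)
s=np.load("pics/w1.npy",allow_pickle=True).item()
f=lambda x,y,z:onz(s,(265+x/6.667,190+y/6.667),z,True)[:2]
P=np.array([f(*p,.137) for p in((272,207),(472,228),(445,425),(248,395))])
print(P,P.mean(0),[np.linalg.norm(P[i]-P[i-1]).round(4) for i in range(4)])
for i in range(4):
    e=P[i]-P[i-1];print(np.degrees(np.arctan2(e[1],e[0])))
print("flange",np.mean([f(238,190,.081),f(487,200,.081)],0), "stand edges mid", f(38,300,.075),f(690,300,.075))
E
```

```text
[[ 0.5378 -0.225 ]
 [ 0.5175 -0.2286]
 [ 0.514  -0.2075]
 [ 0.5347 -0.2049]] [ 0.526  -0.2165] [np.float64(0.0203), np.float64(0.0206), np.float64(0.0214), np.float64(0.0209)]
-81.32991942800328
-169.72107273838796
99.38053159435745
7.381995748847129
flange [ 0.5262 -0.2168] stand edges mid [ 0.5624 -0.1902] [ 0.4811 -0.2142]
```

carry_out --deltas '[[[0.0315, -0.013, 0.2, 0.0206, 0.2], [0.0315, -0.013, 0.4, 0.0206, 0], [0.0315, -0.013, 0.55, 0.0206, -0.2], [0.0315, -0.013, 0.643, 0.0206, -0.2], [0.0315, -0.013, 0.643, 0.0206, -0.2]]]'

```text
clock: 3.65
tool_pos: [0.5236, -0.2155, 0.0952]
orientation: [179.7, 0.1, -80.9]
force: [-0.2, -0.3, -0.1]
opening: 0.0529
gripper_force: 0.0
```

carry_out --deltas '[[[0, 0, 0, 0, -1], [0, 0, 0, 0, -1], [0, 0, 0, 0, -1], [0, 0, 0, 0, -1], [0, 0, 0, 0, -1]]]'

```text
clock: 4.15
tool_pos: [0.5261, -0.2159, 0.0991]
orientation: [-179.9, -0.0, -80.9]
force: [-1.5, 1.7, 5.8]
opening: 0.0217
gripper_force: 30.0
```

carry_out --deltas '[[[0, 0, -0.085, 0, -1], [0, 0, -0.17, 0, -1], [0, 0, -0.17, 0, -1]]]'

```text
clock: 4.45
tool_pos: [0.5268, -0.2161, 0.1341]
orientation: [-179.8, -0.1, -80.9]
force: [0.4, 0.2, -1.3]
opening: 0.0219
gripper_force: 30.0
```

```bash
cat > t.py <<'E'
from h import *
np.set_printoptions(precision=4,suppress=True)
def look(names=("press","press_foot"),cams=("side","top","wrist"),near=None,save=None):
    o=ctrl.get_obs();print(o["clock"],o["tool_pos"],o["orientation"],o["force"],o["moment"])
    R={n:[] for n in names}
    for c in cams:
        s=ctrl.snapshot(c)
        if save: cv2.imwrite(f"pics/{save}_{c}.png",s["color"][:,:,::-1])
        for n in names:
            for d in ctrl.spot_point(s,n):
                C,v=ray(s,d["centre"],c=="wrist");v=v/np.linalg.norm(v)
                q=np.array(near if near is not None else o["tool_pos"])-C
                m=np.linalg.norm(q-v*(q@v)); print(c,n,np.round(d["centre"]),round(d["p"],2),"miss",round(m,3))
                if m<.05 and not any(x[0]==c for x in R[n]): R[n].append((c,(C,v)))
    for n in names:
        if len(R[n])>1: print(n,tri([x[1] for x in R[n]]))
    return R
E
python3 -c "
from t import *
look(save='l1',cams=('side','wrist'))"
```

```text
4.45 [ 0.5268 -0.2161  0.1341] [-179.7929   -0.0701  -80.9212] [ 0.4212  0.162  -1.2942] [ 0.0877 -0.1372  0.0022]
side press [383. 367.] 0.94 miss 0.116
side press [377. 311.] 0.68 miss 0.015
side press_foot [388. 383.] 0.55 miss 0.144
side press_foot [370. 321.] 0.37 miss 0.037
wrist press [364. 114.] 0.95 miss 0.086
wrist press [319. 280.] 0.67 miss 0.011
wrist press_foot [317. 254.] 0.71 miss 0.022
press [ 0.5276 -0.2179  0.1104]
press_foot [ 0.5255 -0.2122  0.0655]
```

carry_out --deltas '[[[0, 0, -0.02, 0, -1], [-0.0725, 0, -0.0155, 0, -1], [-0.1375, 0, -0.0025, 0, -1], [-0.1835, 0, 0.013, 0, -1], [-0.1835, 0, 0.013, 0, -1]]]'

```text
clock: 5.25
tool_pos: [0.5198, -0.1792, 0.1294]
orientation: [-180.0, -0.0, -80.9]
force: [0.7, -2.5, -2.6]
opening: 0.0217
gripper_force: 30.0
```

```bash
python3 -c "
from t import *
look(save='l2',cams=('side','wrist','top'))"
```

```text
5.25 [ 0.5198 -0.1792  0.1294] [-179.9819   -0.0282  -80.8799] [ 0.6881 -2.4794 -2.6243] [-1.1678 -0.3431 -0.0097]
side press [370. 303.] 0.92 miss 0.025
side press [386. 369.] 0.87 miss 0.148
side press_foot [370. 323.] 0.65 miss 0.062
side press_foot [385. 384.] 0.37 miss 0.172
wrist press [367.  59.] 0.82 miss 0.108
wrist press [319. 246.] 0.81 miss 0.027
wrist press_foot [320. 200.] 0.74 miss 0.048
wrist press_foot [330. 234.] 0.67 miss 0.032
wrist press_foot [358.  75.] 0.34 miss 0.101
top press [247. 250.] 0.5 miss 0.413
press [ 0.524  -0.1985  0.1097]
```

carry_out --deltas '[[[0, 0, -0.2, 0, -1], [0, 0, -0.4, 0, -1], [0, 0, -0.4, 0, -1], [0, 0, -0.4, 0, -1]]]'

```text
clock: 6.1
tool_pos: [0.5199, -0.1794, 0.21]
orientation: [-179.9, 0.0, -81.0]
force: [-0.9, 0.5, -2.9]
opening: 0.0217
gripper_force: 30.0
```

```bash
sed -i 's/m<.05/m<.085/' t.py; python3 - <<'E'
from t import *
R=look(save='l3',cams=('side','wrist'))
a,b=[tri([x[1] for x in R[n]]) for n in("press","press_foot")]
o=ctrl.get_obs()["tool_pos"];g=o+[0,0,.019]
y=np.radians(-80.9);X=np.array([np.cos(y),np.sin(y),0]);Y=np.array([np.sin(y),-np.cos(y),0])
for n,v in(("gr-foot",g-b),("press-foot",a-b),("gr-press",g-a)): print(n,v@X,v@Y,v[2],np.linalg.norm(v),"tilt",np.degrees(np.arctan2(-v@X,v[2])),np.degrees(np.arctan2(v@Y,v[2])))
E
```

```text
6.1 [ 0.5199 -0.1794  0.21  ] [-179.8921    0.0244  -80.9572] [-0.8924  0.5265 -2.9132] [ 0.1706  0.0548 -0.0233]
side press [383. 370.] 0.98 miss 0.189
side press [373. 281.] 0.63 miss 0.035
side press_foot [387. 381.] 0.58 miss 0.206
side press_foot [373. 297.] 0.56 miss 0.063
side press_foot [452. 274.] 0.31 miss 0.145
side press_foot [347. 294.] 0.2 miss 0.069
wrist press [357.  77.] 0.95 miss 0.1
wrist press [321. 246.] 0.81 miss 0.027
press [ 0.5234 -0.1973  0.1762]
gr-foot -0.36843643658109504 -0.2717427950483212 -0.44772261212823605 0.6403476336117594 tilt 140.54861607180655 -148.74457133440737
press-foot -0.35028310953650654 -0.2731385040402458 -0.49879186676866777 0.6679043536094671 tilt 144.92104908617748 -151.29488016017672
gr-press -0.01815332704458853 0.0013957089919245961 0.051069254640431744 0.05421770979954048 tilt 19.568514020838077 1.565488557512244
```

View pics/l3_wrist.png

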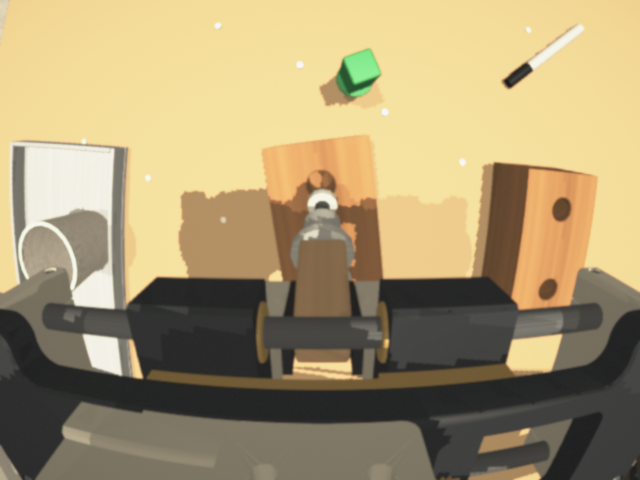

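The wrist view shows the press leaning forward in the fingers: flange at (322,247), spigot (322,225), foot disc about (322,203). I check the side view.

```bash
python3 - <<'E'
import cv2,numpy as np
a=cv2.imread("pics/l3_side.png")[255:330,330:430];b=cv2.imread("pics/l3_wrist.png")[180:270,280:360]
cv2.imwrite("pics/l3c.png",np.hstack([cv2.resize(a,(450,337),interpolation=3),cv2.resize(b,(300,337),interpolation=3)]))
E
```

```text
(no output)
```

View pics/l3c.png

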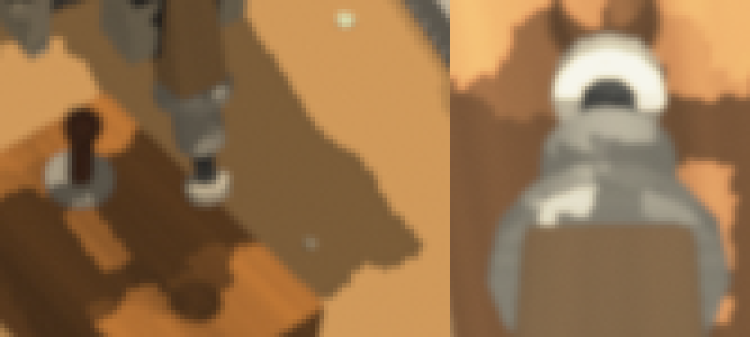

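The crops show the foot's underside at side px (376,298) and wrist px (323,200), and the flange at wrist px (323,253). I fit the in-hand tilt to these.

```bash
cat > fit.py <<'E'
from h import *
from scipy.optimize import least_squares
def proj(s,X,fish):
    p=np.array(s["R"])@X+np.array(s["t"]);K=s["camera_matrix"]
    q=p[:2]/p[2]
    if fish: r=np.hypot(*p[:2]);q=p[:2]/r*np.arctan2(r,p[2])
    return K[0,0]*q+K[:2,2]
def model(T,yaw,g,th,zs,al=0):
    y=np.radians(yaw);X=np.array([np.cos(y),np.sin(y),0]);Y=np.array([np.sin(y),-np.cos(y),0])
    ax=-X*np.sin(th)+np.array([0,0,1.])*np.cos(th)
    G=T+np.array([0,0,.019]);return [G+ax*(z-g)+Y*al for z in zs],ax
E
python3 - <<'E'
from fit import *
o=ctrl.get_obs();w=ctrl.snapshot("wrist");s=ctrl.snapshot("side")
T=np.array([.5199,-.1794,.21])
M=[(s,-.046,(376.2,297.7),0),(w,-.046,(322.9,200),1),(w,.003,(322.7,253),1)]
def res(p,k=None):
    r=[]
    for i,(c,z,uv,f) in enumerate(M):
        if i==k: continue
        X,_=model(T,-80.95,p[0],p[1],[z]);r+=list(proj(c,X[0],f)-uv)
    return r
for k in(None,0,1,2):
    q=least_squares(res,[.042,.4],args=(k,),x_scale=[.01,.1],diff_step=1e-4);print(k,q.x[0],np.degrees(q.x[1]),np.round(q.fun,1))
for g in(.038,.042,.044):
    q=least_squares(lambda p:res([g,p[0]]),[.4],diff_step=1e-4);print(g,np.degrees(q.x),np.round(q.fun,1))
E
```

```text
None 0.046926716273031834 23.456469892412137 [ 0.6  1.4 -0.8  0.1 -0.5  0.5]
0 0.04741093041198673 23.30502579774644 [-0.8 -0.  -0.5  0. ]
1 0.047560862968123035 22.69750618171394 [ 0.2  1.4 -0.5  0.5]
2 0.04374491493044583 24.720052037110726 [ 0.9  0.3 -0.8  0.2]
0.038 [29.01410083] [ 2.2 -1.3 -0.8 -3.  -0.4  7.7]
0.042 [26.37084819] [ 1.5 -0.  -0.8 -1.6 -0.4  4.1]
0.044 [25.14437989] [ 1.1  0.5 -0.8 -0.9 -0.4  2.6]
```

carry_out --deltas '[[[-0.2, -0.029, 0, 0, -1], [-0.4, -0.059, 0, 0, -1], [-0.6, -0.088, 0, 0, -1], [-0.8, -0.118, 0, 0, -1], [-1, -0.147, 0, 0, -1]]]'

```text
clock: 7.0
tool_pos: [0.517, 0.0241, 0.2093]
orientation: [180.0, -0.0, -81.0]
force: [0.7, -0.2, -2.1]
opening: 0.0218
gripper_force: 30.0
```

carry_out --deltas '[[[-0.2, -0.029, 0, 0, -1], [-0.4, -0.059, 0, 0, -1], [-0.6, -0.088, 0, 0, -1], [-0.8, -0.118, 0, 0, -1], [-1, -0.147, 0, 0, -1]]]'

```text
clock: 7.5
tool_pos: [0.5145, 0.2264, 0.2092]
orientation: [180.0, -0.0, -80.9]
force: [1.1, 0.4, -0.5]
opening: 0.0222
gripper_force: 30.0
```

carry_out --deltas '[[[-0.18, -0.026, 0.02, -0.0033, -1], [-0.3, -0.045, 0.05, -0.0033, -1], [-0.365, -0.053, 0.065, -0.0033, -1], [-0.365, -0.053, 0.065, -0.0033, -1], [-0.365, -0.053, 0.065, -0.0033, -1]]]'

```text
clock: 8.0
tool_pos: [0.5137, 0.298, 0.1961]
orientation: [180.0, -0.0, -79.7]
force: [0.3, -0.8, -1.7]
opening: 0.022
gripper_force: 30.0
```

```bash
python3 - <<'E'
from t import *
from fit import *
o=ctrl.get_obs();T=o["tool_pos"]
R=look(names=("press_foot","press","sweet_top"),save='l4',near=T-[0,.03,.07])
for n in R:
    print(n,[x[0] for x in R[n]])
F,_=model(T,o["orientation"][2],.0465,np.radians(23.8),[-.046]);print("foot model",F)
ims=[]
for c in("side","wrist","top"):
    s=ctrl.snapshot(c);u=proj(s,F[0],c=="wrist");v=proj(s,np.array([.5245,.2455,.095]),c=="wrist");print(c,u,v)
    im=s["color"][:,:,::-1];x,y=(np.clip(v-[44,44],0,[552,392])).astype(int)
    ims.append(cv2.resize(im[y:y+88,x:x+88],(264,264),interpolation=3));print("crop",x,y)
cv2.imwrite("pics/l4c.png",np.hstack(ims))
E
```

```text
8.0 [0.5137 0.298  0.1961] [179.9586  -0.0401 -79.7435] [ 0.3409 -0.8033 -1.7271] [ 0.0773 -0.0434 -0.006 ]
side press_foot [292. 157.] 0.58 miss 0.01
side press_foot [452. 275.] 0.58 miss 0.477
side press_foot [383. 384.] 0.54 miss 0.574
side press [384. 369.] 0.69 miss 0.546
side press [291. 141.] 0.57 miss 0.048
side sweet_top [293. 472.] 0.7 miss 0.702
side sweet_top [300. 175.] 0.37 miss 0.041
top press_foot [233. 250.] 0.6 miss 0.01
top press_foot [472. 324.] 0.39 miss 0.662
top press [229. 249.] 0.63 miss 0.022
top press [440. 255.] 0.54 miss 0.557
top sweet_top [246. 250.] 0.55 miss 0.027
wrist press_foot [323. 200.] 0.96 miss 0.009
wrist press [322. 246.] 0.65 miss 0.023
wrist sweet_top [316. 170.] 0.93 miss 0.027
press_foot [0.5186 0.2685 0.1357]
press [0.5181 0.2787 0.1756]
sweet_top [0.5262 0.2465 0.0942]
press_foot ['side', 'top', 'wrist']
press ['side', 'top', 'wrist']
sweet_top ['side', 'top', 'wrist']
foot model [array([0.5203, 0.2612, 0.1304])]
side [294.4985 160.2602] [298.5298 175.074 ]
crop 254 131
wrist [323.8294 198.5513] [321.7136 167.4892]
crop 277 123
top [238.2965 249.8569] [245.7568 249.623 ]
crop 201 205
```

View pics/l4c.png

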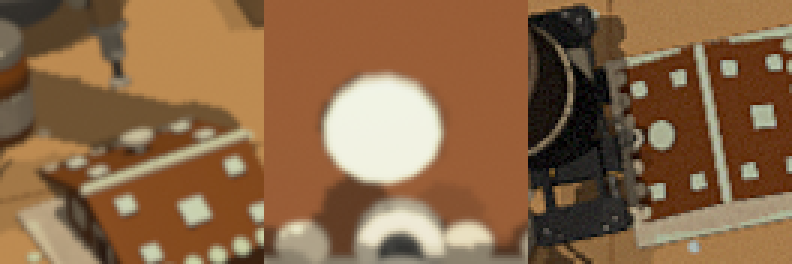

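The crop shows the sweet at side px (299.7,176), top (245.3,249.7) and wrist (316.7,167). The foot is at side px (294,158.5), top (236.7,250) and wrist (322.8,199.5). The sweet lies about 6 px to the left of the press axis in the wrist view.

```bash
python3 - <<'E'
from fit import *
np.set_printoptions(precision=4,suppress=True)
S={c:ctrl.snapshot(c) for c in("side","top","wrist")}
pf=dict(side=(294,158.5),top=(236.7,250),wrist=(322.8,199.5))
ps=dict(side=(299.7,176),top=(245.3,249.7),wrist=(316.7,167))
for k in(None,"side","top","wrist"):
    f,s=[tri([ray(S[c],p[c],c=="wrist") for c in S if c!=k]) for p in(pf,ps)]
    print(k,f,s,s-f)
s=np.array([.5262,.2465,.0942])
o=ctrl.get_obs();print(o["tool_pos"])
q=least_squares(lambda p:np.concatenate([proj(S[c],model(o["tool_pos"],-79.74,p[0],p[1],[-.046])[0][0],c=="wrist")-pf[c] for c in S]),[.045,.4],x_scale=[.01,.1],diff_step=1e-4);print(q.x[0],np.degrees(q.x[1]),q.fun)
E
```

```text
None [0.5201 0.2633 0.1342] [0.5269 0.2468 0.0903] [ 0.0068 -0.0165 -0.0439]
side [0.5206 0.2649 0.1235] [0.5273 0.2487 0.0737] [ 0.0067 -0.0163 -0.0498]
top [0.5202 0.2614 0.1355] [0.5278 0.2462 0.0907] [ 0.0077 -0.0152 -0.0448]
wrist [0.52   0.2652 0.1331] [0.5264 0.2471 0.0902] [ 0.0063 -0.018  -0.0429]
[0.5138 0.2985 0.1963]
0.04258448530582674 25.20680794276595 [ 0.4927  0.124   1.286  -0.4043  0.6495  0.3668]
```

carry_out --deltas '[[[0.025, -0.015, 0.07, 0, -1], [0.051, -0.019, 0.143, 0, -1], [0.051, -0.019, 0.143, 0, -1]]]'

```text
clock: 9.2
tool_pos: [0.5182, 0.2874, 0.1648]
orientation: [179.8, -0.1, -79.8]
force: [0.1, -0.1, -1.5]
opening: 0.0219
gripper_force: 30.0
```

```bash
python3 - <<'E'
from t import *
T=ctrl.get_obs()["tool_pos"]
R=look(names=("press_foot","sweet_top"),near=T-[0,.03,.07])
ims=[]
for c,(x,y),w in(("side",(250,120),88),("wrist",(272,130),100),("top",(201,205),88)):
    im=ctrl.snapshot(c)["color"][:,:,::-1]
    ims.append(cv2.resize(im[y:y+w,x:x+w],(264,264),interpolation=3))
cv2.imwrite("pics/l5c.png",np.hstack(ims))
E
```

```text
9.2 [0.5182 0.2874 0.1648] [179.7627  -0.1227 -79.8164] [ 0.1293 -0.1239 -1.5114] [0.0192 0.0179 0.0161]
side press_foot [296. 170.] 0.42 miss 0.009
side press_foot [385. 383.] 0.38 miss 0.551
side sweet_top [300. 175.] 0.4 miss 0.014
top press_foot [240. 248.] 0.6 miss 0.011
top sweet_top [246. 252.] 0.51 miss 0.012
wrist press_foot [320. 200.] 0.57 miss 0.011
wrist sweet_top [325. 190.] 0.62 miss 0.012
press_foot [0.5259 0.258  0.1031]
sweet_top [0.5244 0.2469 0.092 ]
```

View pics/l5c.png

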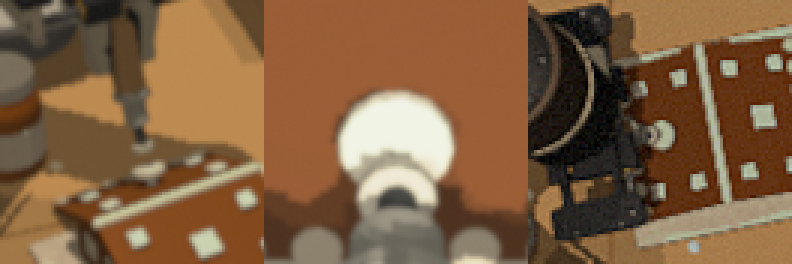

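The sweet is centred laterally under the foot (wrist columns 322 and 322.6). Next I check the along-slope offset.

```bash
python3 - <<'E'
from fit import *
w=ctrl.snapshot("wrist");s=ctrl.snapshot("side");t=ctrl.snapshot("top");T=ctrl.get_obs()["tool_pos"]
for th in(23.8,25):
    y=np.radians(-79.8)
    for d in(0,.012,.016,.02,.024):
        X,ax=model(T,-79.8,.0445,np.radians(th),[-.046-d]);print(th,d,np.round(X[0],4),*[np.round(proj(c,X[0],c is w),1) for c in(w,s,t)])
# disc outline of sweet: white pixels upper arc fit
im=w["color"].astype(int);m=(im.min(2)>190)
ys,xs=np.where(m[155:205,290:355]);ys+=155;xs+=290
arc=[(xs[ys==r].min(),xs[ys==r].max(),r) for r in sorted(set(ys)) if (ys==r).sum()>5]
print(arc[::2])
for d in(.012,.016,.02):   # predicted outline of 28 mm top disc
    c,ax=model(T,-79.8,.0445,np.radians(25),[-.046-d]);y=np.radians(-79.8);X=np.array([np.cos(y),np.sin(y),0]);Y=np.array([np.sin(y),-np.cos(y),0]);U=np.cross(Y,ax)
    o=np.array([proj(w,c[0]+.014*(U*np.cos(a)+Y*np.sin(a)),True) for a in np.linspace(0,6.28,60)]);print(d,o.min(0),o.max(0))
E
```

```text
23.8 0 [0.5258 0.2531 0.104 ] [323.7 200.9] [298.  170.3] [242.6 248.9]
23.8 0.012 [0.5266 0.2484 0.093 ] [323.6 190.4] [299.  174.9] [244.8 249. ]
23.8 0.016 [0.5269 0.2468 0.0894] [323.6 187.1] [299.4 176.4] [245.6 249. ]
23.8 0.02 [0.5272 0.2452 0.0857] [323.6 183.9] [299.7 177.9] [246.3 249. ]
23.8 0.024 [0.5275 0.2436 0.082 ] [323.6 180.8] [300.1 179.4] [247.1 249.1]
25 0 [0.5261 0.2514 0.1048] [323.7 198.3] [298.3 170.4] [243.2 248.7]
25 0.012 [0.527  0.2464 0.0939] [323.6 187.5] [299.4 175. ] [245.5 248.8]
25 0.016 [0.5273 0.2448 0.0903] [323.6 184.2] [299.7 176.5] [246.2 248.8]
25 0.02 [0.5276 0.2431 0.0867] [323.6 180.9] [300.1 178. ] [247.  248.8]
25 0.024 [0.5279 0.2415 0.083 ] [323.6 177.7] [300.5 179.5] [247.8 248.9]
[(np.int64(319), np.int64(326), np.int64(167)), (np.int64(312), np.int64(331), np.int64(169)), (np.int64(309), np.int64(334), np.int64(171)), (np.int64(306), np.int64(336), np.int64(173)), (np.int64(305), np.int64(338), np.int64(175)), (np.int64(304), np.int64(340), np.int64(177)), (np.int64(303), np.int64(341), np.int64(179)), (np.int64(302), np.int64(341), np.int64(181)), (np.int64(301), np.int64(342), np.int64(183)), (np.int64(301), np.int64(342), np.int64(185)), (np.int64(301), np.int64(342), np.int64(187)), (np.int64(302), np.int64(341), np.int64(189)), (np.int64(302), np.int64(341), np.int64(191)), (np.int64(304), np.int64(340), np.int64(193)), (np.int64(315), np.int64(338), np.int64(195)), (np.int64(313), np.int64(331), np.int64(197)), (np.int64(311), np.int64(333), np.int64(199)), (np.int64(310), np.int64(334), np.int64(201)), (np.int64(309), np.int64(335), np.int64(203))]
0.012 [301.33539442 168.23194803] [345.9165167  205.67627127]
0.016 [301.62784537 165.04338965] [345.59439315 202.16556647]
0.02 [301.91340099 161.95013924] [345.27979613 198.74764375]
```

```bash
cat > f.py <<'E'
from h import *
n=np.array([-.075,.416,.906])
F=[]
for i in range(10):
    s=ctrl.snapshot("wrist");F.append(ctrl.get_obs()["force"])
F=np.array(F);o=ctrl.get_obs()
print(o["clock"],np.round(o["tool_pos"],4),"F",F.mean(0).round(2),"along n",round((F@n).mean(),2),"sd",round((F@n).std(),2))
print([(k,[(np.round(d["centre"],1).tolist(),round(d["p"],2)) for d in ctrl.spot_point(s,k)[:2]]) for k in("press_foot","press","sweet_top")])
E
python3 f.py
```

```text
10.45 [0.5194 0.289  0.1678] F [ 0.04  0.07 -1.47] along n -1.31 sd 0.46
[('press_foot', [([318.6, 201.3], 0.97), ([531.9, 293.7], 0.39)]), ('press', [([318.7, 245.1], 0.62)]), ('sweet_top', [([323.0, 188.9], 0.62)])]
```

carry_out --deltas '[[[0.006, -0.003, 0.0136, 0, -1], [0.0127, -0.003, 0.0272, 0, -1], [0.019, -0.003, 0.0408, 0, -1], [0.0254, -0.003, 0.0544, 0, -1], [0.0254, -0.003, 0.0544, 0, -1]]]'

```text
clock: 11.1
tool_pos: [0.5206, 0.2838, 0.1563]
orientation: [180.0, -0.0, -79.8]
force: [-0.1, 0.4, -1.8]
opening: 0.0219
gripper_force: 30.0
```

```bash
python3 f.py
```

```text
11.6 [0.5208 0.2842 0.157 ] F [-0.11 -0.09 -1.48] along n -1.37 sd 0.49
[('press_foot', [([320.9, 200.7], 0.86)]), ('press', [([319.1, 244.0], 0.61)]), ('sweet_top', [([321.4, 198.5], 0.57)])]
```

carry_out --deltas '[[[0.0042, 0, 0.009, 0, -1], [0.0085, 0, 0.0181, 0, -1], [0.0085, 0, 0.0181, 0, -1]]]'

```text
clock: 12.05
tool_pos: [0.5213, 0.2827, 0.1533]
orientation: [-180.0, 0.0, -79.7]
force: [-1.0, 1.3, 1.3]
opening: 0.0217
gripper_force: 30.0
```

```bash
python3 f.py
```

```text
12.55 [0.5213 0.2826 0.1534] F [-0.38  1.29  0.68] along n 1.18 sd 0.43
[('press_foot', [([319.2, 198.3], 0.82)]), ('press', [([319.6, 246.2], 0.69)]), ('sweet_top', [([321.3, 204.0], 0.69)])]
```

carry_out --deltas '[[[0.0042, 0, 0.009, 0, -1], [0.0085, 0, 0.0181, 0, -1], [0.0085, 0, 0.0181, 0, -1]]]'

```text
clock: 13.0
tool_pos: [0.5215, 0.2807, 0.1493]
orientation: [180.0, -0.0, -79.8]
force: [0.1, 2.7, 0.9]
opening: 0.0219
gripper_force: 30.0
```

```bash
python3 f.py
```

```text
13.5 [0.5215 0.2808 0.1497] F [0.43 2.01 0.74] along n 1.47 sd 0.42
[('press_foot', [([318.4, 199.1], 0.67)]), ('press', []), ('sweet_top', [([321.8, 203.0], 0.63)])]
```

carry_out --deltas '[[[0.0042, 0, 0.009, 0, -1], [0.0085, 0, 0.0181, 0, -1], [0.0085, 0, 0.0181, 0, -1]]]'

```text
clock: 13.95
tool_pos: [0.5217, 0.2789, 0.1457]
orientation: [180.0, -0.0, -79.8]
force: [0.1, 1.6, 0.5]
opening: 0.0221
gripper_force: 30.0
```

```bash
python3 f.py
```

```text
14.45 [0.5217 0.2791 0.146 ] F [0.08 1.71 0.54] along n 1.19 sd 0.36
[('press_foot', []), ('press', []), ('sweet_top', [([323.3, 202.0], 0.6)])]
```

carry_out --deltas '[[[0.0042, 0, 0.009, 0, -1], [0.0085, 0, 0.0181, 0, -1], [0.0085, 0, 0.0181, 0, -1]]]'

```text
clock: 14.9
tool_pos: [0.522, 0.2775, 0.1422]
orientation: [-180.0, 0.0, -79.8]
force: [-1.0, 3.3, 1.8]
opening: 0.0217
gripper_force: 30.0
```

```bash
python3 f.py
```

```text
15.4 [0.522  0.2776 0.1424] F [-0.69  2.96  1.71] along n 2.83 sd 0.32
[('press_foot', [([320.5, 204.1], 0.92)]), ('press', [([318.5, 247.4], 0.89)]), ('sweet_top', [([322.0, 202.5], 0.56)])]
```

carry_out --deltas '[[[0.002, 0, 0.0045, 0, -1], [0.004, 0, 0.0095, 0, -1], [0.004, 0, 0.0095, 0, -1]]]'

```text
clock: 15.85
tool_pos: [0.5222, 0.2767, 0.1404]
orientation: [-180.0, 0.0, -79.8]
force: [-1.7, 4.1, 2.0]
opening: 0.0218
gripper_force: 30.0
```

```bash
python3 f.py; python3 - <<'E'
from t import *
T=ctrl.get_obs()["tool_pos"]
R=look(names=("press_foot","sweet_top","press"),near=T-[0,.03,.07])
ims=[]
for c,(x,y),w in(("side",(265,130),66),("wrist",(277,165),88),("top",(220,220),60)):
    im=ctrl.snapshot(c)["color"][:,:,::-1]
    ims.append(cv2.resize(im[y:y+w,x:x+w],(264,264),interpolation=3))
cv2.imwrite("pics/l6c.png",np.hstack(ims))
E
```

```text
16.35 [0.5222 0.2768 0.1405] F [-1.55  3.7   2.17] along n 3.63 sd 0.44
[('press_foot', [([322.9, 206.2], 0.96)]), ('press', [([316.7, 246.5], 0.75)]), ('sweet_top', [([319.5, 211.6], 0.65)])]
16.5 [0.5222 0.2767 0.1405] [-179.9973    0.0042  -79.7565] [-2.2725  2.783   2.5942] [ 1.7492  0.552  -0.022 ]
side press_foot [299. 178.] 0.6 miss 0.011
side press_foot [385. 383.] 0.4 miss 0.53
side press_foot [291. 475.] 0.31 miss 0.673
side sweet_top [301. 180.] 0.59 miss 0.01
side press [297. 164.] 0.85 miss 0.048
top sweet_top [247. 252.] 0.45 miss 0.001
top sweet_top [333. 305.] 0.34 miss 0.292
top press [492. 242.] 0.73 miss 0.679
top press [438. 255.] 0.49 miss 0.54
top press [240. 246.] 0.48 miss 0.024
wrist press_foot [322. 209.] 0.69 miss 0.007
wrist press_foot [320. 206.] 0.63 miss 0.008
wrist sweet_top [321. 209.] 0.65 miss 0.007
wrist press [320. 245.] 0.9 miss 0.023
press_foot [0.527  0.245  0.0843]
sweet_top [0.5266 0.2452 0.0777]
press [0.5278 0.2573 0.1213]
```

View pics/l6c.png

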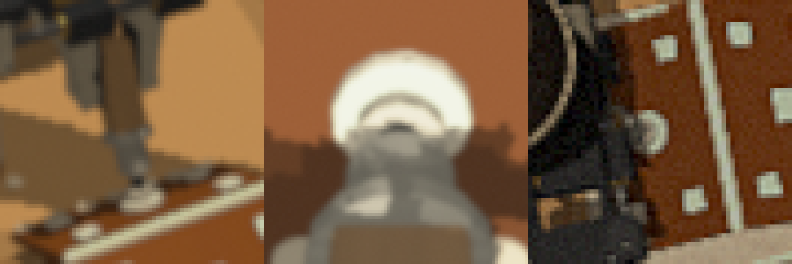

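The final crop shows the foot sitting on the white disc, which is down on the roof (side px (300,179)). Laterally both are at wrist column ~322. The along-slope centring needs numbers.

```bash
python3 - <<'E'
from fit import *
np.set_printoptions(precision=4,suppress=True)
w=ctrl.snapshot("wrist");T=ctrl.get_obs()["tool_pos"];im=w["color"].astype(int)
print([(r,im[r,320:324].mean(0).astype(int).tolist()) for r in range(178,212)])
m=im[...,2]>170
print([(r,(290+np.where(m[r,290:355])[0][[0,-1]]).tolist()) for r in range(182,212,2) if m[r,290:355].any()])
y=np.radians(-79.8);Y=np.array([np.sin(y),-np.cos(y),0]);n=np.array([-.075,.416,.906]);n/=np.linalg.norm(n);U=np.cross(Y,n)
def outl(c,r): return np.array([proj(w,c+r*(U*np.cos(a)+Y*np.sin(a)),True) for a in np.linspace(0,6.28,60)])
for th in(23.8,25.2):
  for L in(.0905,):
    pl=.0075;X,ax=model(T,-79.8,L-.046,np.radians(th),[-.046+pl]);c=X[0]
    for nm,q,r in(("sweet top",c,.014),("sweet bottom",c-.006*n,.014),("foot under",c,.009),("foot top3",c+.003*n,.009)):
        o=outl(q,r);print(th,nm,q,"min",o.min(0),"max",o.max(0))
E
```

```text
[(178, [158, 96, 56]), (179, [157, 96, 56]), (180, [160, 102, 66]), (181, [172, 131, 101]), (182, [195, 172, 145]), (183, [213, 199, 171]), (184, [221, 213, 185]), (185, [230, 225, 202]), (186, [238, 237, 221]), (187, [241, 243, 231]), (188, [242, 244, 233]), (189, [242, 244, 232]), (190, [242, 244, 231]), (191, [242, 244, 231]), (192, [242, 244, 231]), (193, [241, 243, 229]), (194, [236, 239, 220]), (195, [219, 219, 191]), (196, [194, 187, 162]), (197, [183, 175, 152]), (198, [190, 182, 157]), (199, [214, 208, 180]), (200, [232, 227, 205]), (201, [239, 234, 215]), (202, [240, 235, 216]), (203, [238, 232, 212]), (204, [226, 218, 192]), (205, [186, 177, 153]), (206, [130, 124, 109]), (207, [92, 88, 79]), (208, [107, 103, 92]), (209, [139, 134, 119]), (210, [156, 150, 133]), (211, [159, 153, 136])]
[(184, [315, 329]), (186, [312, 334]), (188, [309, 337]), (190, [306, 338]), (192, [304, 340]), (194, [303, 342]), (196, [302, 343]), (198, [301, 344]), (200, [300, 344]), (202, [300, 345]), (204, [300, 345]), (206, [300, 345]), (208, [300, 335]), (210, [301, 304])]
23.8 sweet top [0.5281 0.2438 0.0836] min [299.7783 188.1311] max [347.3775 226.7281]
23.8 sweet bottom [0.5286 0.2413 0.0781] min [300.2616 182.5564] max [346.8428 220.7263]
23.8 foot under [0.5281 0.2438 0.0836] min [308.2749 195.4447] max [338.8873 220.2503]
23.8 foot top3 [0.5279 0.245  0.0863] min [308.1199 198.3826] max [339.0688 223.3198]
25.2 sweet top [0.5285 0.242  0.0844] min [299.656  185.0899] max [347.5201 224.1037]
25.2 sweet bottom [0.5289 0.2395 0.079 ] min [300.1463 179.5597] max [346.9775 218.1236]
25.2 foot under [0.5285 0.242  0.0844] min [308.1998 192.4799] max [338.9828 217.5539]
25.2 foot top3 [0.5282 0.2432 0.0871] min [308.0425 195.3982] max [339.1672 220.6114]
```

```bash
python3 -c "
from plant import ctrl
print(ctrl.close_job())"
```

```text
the job is handed in; nothing more can be done
None
```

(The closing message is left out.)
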